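Dry-crank the pump engine after its filter change

ROBOT

A 6-joint arm with a two-finger parallel gripper is mounted at the origin on the work surface. World frame = base frame: x ahead of the robot, y to its left, z up, the work surface at z = 0. Lengths are in m, angles in degrees, forces in N, time in s.
With the tool pointing down it reaches from about 0.25 to 0.775 m from the base axis. Payload 8.9 kg.
Tool frame: the origin (TCP) lies on the centre line of the jaws, within the pads' length; the fingertips stand 25 mm ahead of it and the grasp point (between the pads) lies 6 mm ahead of it; z points along the fingers, y is the line along which they close (so a half turn about z gives the same grasp; the last joint's range is limited). The gripper opens to 85 mm and grips with 20 to 120 N. Pads are 22 mm wide; open, the fingers measure 114 mm over their backs; the gripper's body (76 mm by 85 mm) begins 54 mm behind the grasp point. The pads swing forward as they close: fully open they stand 13 mm farther back than shut.
Start: joints at [58.826, 16.656, -8.789, 64.555, 0, 82.019], TCP at [0.207, 0.483, 0.256] pointing down, gripper open.
Joint ranges: [-144.48, 144.48], [-52.06, 99.96], [-74.48, 78.29], [-112.23, 115.85], [-86.99, 84.42], [-180, 180]. Speed limits (degrees/s): [127.2, 127.2, 159.86, 180, 180, 180].

INTERFACE

Orientations are given as [roll, pitch, yaw] about the fixed x, y, z axes, in that order (R = Rz(yaw) Ry(pitch) Rx(roll)).
In Python, from station import get_obs, optics, job gives the robot as it stands.
- The arm moves only by the tool move_arm, never from a script. Its argument "series" is a list of rows, each an object with "gripper": the gripper command: -1 is shut, 1 is fully open, values between are in proportion; "slide": the shift along the tool's x, y, z normalised to -1 to 1, where 1 is 0.1 m, a list of three; "rotation": the turn, a rotation vector about the tool's x, y, z normalised to -1 to 1, where 1 is 2 rad, a list of three. A call has 1 to 8 rows; each row is the pose to reach, as a shift and turn from the pose commanded when the call began, along the tool's axes at that moment; what a row does not reach only later rows make up. A row lasts 1/8 s, in which the tool goes at most 62.5 mm and 10.7 degrees, less where a joint would pass 70% of its speed; a pose out of reach is approached as far as the arm can. A call with a number of a shift or a turn outside -1 to 1 is refused whole. A call with a gripper value outside its range is refused whole. The fingers move at their own pace and stop on an object; "squeeze" is the grip in N (left out, the last holds). Time passes only in rows, so rows that repeat a pose let the fingers close. It gives the time, the measured TCP pose, the force, the opening and the grip force at its end, in the units of the state.
- get_obs(): the state, without advancing time (a new reading comes with each control period).
- optics.grab_frame(name): name is "scene" or "side" or "wrist"; returns the picture (400x640x3 uint8, red, green, blue); there is no depth.
- optics.calibration(name): a dict with "fx", "fy", "cx", "cy" (pixels), "rvec" (rotation vector, rad) and "tvec" (3), from world to camera coordinates, as OpenCV has them. Camera axes: x right, y down, z forward; pixel columns grow to the right and rows downward; lengths in m; the calibration is good to about 2 mm. The wrist camera is an equidistant fisheye: a pixel r from the principal point sees the ray r / f radians off the axis. A picture is of the moment at which its call begins: read the wrist's pose just before it. calibration takes no time and is no camera call; for the wrist camera it gives the pose at the moment of the call.
- job.hand_in(): hands the job in; it is judged then, once.
The state is a dict: "time_s": time; "joint_positions": joint angles; "joint_velocities": joint speeds; "joint_torque": joint torques, N m; "ee_pos": TCP position; "tcp_rot": TCP orientation; "ft_force": force on the tool from outside, world axes, zero at the start; "ft_torque": the same for the moment, N m; "opening": finger opening in m; "grasp_force": force on a finger pad.
Only numpy, scipy, OpenCV 4.12 (cv2) and the standard library are available. Lean on these libraries where they do the work, as an engineer would, in place of code of your own. Each camera call takes 0.05 s, during which the arm holds its last target. There are 200 camera calls.

TASK

The fire-pump engine has a new oil filter and must be cranked without firing to fill it with oil: with the start switch still at OFF, pull the yellow fuel relay out of its socket on the control console and lay it, without dropping it, in the steel parts tray. Then turn the red switch lever clockwise past its first two notches, ON and HEAT, all the way to START and hold it there against its return spring for at least two seconds, and finish while still holding it. Leave the other two relays seated, do not press the emergency stop, and do not knock the oil filter or the cartons about.

Things in the scene. Friction and masses are not known exactly. Their poses are not given: they have to be found in the camera images.
- console: Grey engine control box, fixed, 240 (x) by 360 (y) by 120 mm tall; flat top (deck). Origin: centre of its underside, z up. On the deck, in its frame in mm: start switch axis at (-50, +85); three black relay sockets, 42 by 34 and 20 high, at x = -45, y = -130, -80, -30; red emergency stop at (80, -130), 41 high; two gauges 8 high at x = 78, y = 65 and 135.
- fuel_relay: Yellow plug-in relay, about 35 g: cube 28 x 28 x 25 mm tall, with pins (block 18 by 16 mm) 15 mm down into its socket, which may be any of the three. Origin: centre of the cube's underside, 140 mm above the bench when plugged in; z up, x and y as the console's. Sprung detents hold it to 8 to 12 N of upward pull; free after 16 mm. Neighbours are 22 mm off along y: pinch it along x.
- fuel_relay_mid (a point): Centre of the yellow cube of the fuel relay, 12.5 mm above that body's origin.
- start_relay: Black relay of the same size in another socket; it stays there. Origin as for the fuel relay.
- heat_relay: Grey relay of the same size in another socket; it stays there. Origin as for the fuel relay.
- tray: Bare steel open parts tray, held to the bench by magnets, 160 (x) by 110 (y) mm, 28 high, walls and floor 3 mm. Origin: centre of its underside, z up. It is on the bench left or right of the console, its origin 0.34 to 0.41 m from the robot's mid line. A copper washer, 26 mm across and 4 thick, lies in it near the +x, +y corner.
- dial (a joint): Start switch angle, rad, growing clockwise seen from above: 0 OFF (grey mark), 0.42 ON (white), 0.84 HEAT (orange), 1.26 START (green), end stop 1.29. Return spring and notches: needs up to 0.38 N m just before START; there the spring pushes back with 0.12 (at 1.16) to 0.34 N m (at the stop). Let go anywhere beyond ON, it springs back to ON and rests at about 0.37.
- lever_grip (a point): Point to grip or push on the red lever: 48 mm from the switch's axis, mid-thickness, 27 mm above the deck, 147 above the bench. Its x points out along the lever, z up; it turns with it. Lever: bar 12 mm thick, 14 to 40 mm above the deck, tip 68 mm from the axis. At OFF it points 0.65 rad from the console's +x towards +y, at START 0.61 rad towards -y.
- dial_axis (a point): Fixed point on the vertical axis of the start switch, 27 mm above the deck. Round it on the deck is a black plate 64 mm square, 5 mm high.
- estop (a joint): Emergency stop: red mushroom 40 mm across, its top 41 mm above the deck, at the console's x = +80, y = -130 mm. 0 = out, up to 0.005 m = pressed in.
- oil_filter: White spin-on oil filter with a blue band, 76 mm across, 96 mm tall, standing on the bench on the other side of the console from the tray. Origin: centre of its underside.
- yellow_carton: Yellow filter carton 95 x 95 x 120 mm tall on the bench, left behind. Origin: centre of its underside.
- red_carton: Red carton 80 x 80 x 100 mm tall on the bench, right behind. Origin: centre of its underside.
There are look-alikes about, which are no part of the job. What is meant by the tray is not black, and is the larger of those in its own colour.

How it is judged (in metres and radians):
On the way, in this order (a step that is already met when the one before it is completed fails the run):
1. the yellow fuel relay is out of its socket while the start switch is still at OFF (distance of fuel_relay from where it was at the start of the episode above 0.03 m and value of joint dial below 0.2 rad), for 0.1 s.
2. the fuel relay lies in the parts tray, let go and at rest, the start switch still at OFF (x of fuel_relay_mid in the frame of tray between -0.077 and 0.077 m and y of fuel_relay_mid in the frame of tray between -0.052 and 0.052 m and z of fuel_relay_mid in the frame of tray below 0.038 m and contact force between the fingers and fuel_relay below 0.1 N and linear speed of fuel_relay below 0.03 m/s and value of joint dial below 0.2 rad), for 0.2 s.
3. the start switch has been held at START for two seconds (value of joint dial above 1.15 rad), for 2 s.
At the end, for the whole second after the job is handed in: The robot still holds the start switch at START (over 1.15 rad, over 1 N on the lever) after two seconds there; the yellow relay is at rest inside the tray (cube's centre within its inner walls, below 38 mm); the other relays are within 4 mm of their seats (value of joint dial above 1.15 rad and contact force between any of the fingers, the arm and dial above 1 N and x of fuel_relay_mid in the frame of tray between -0.077 and 0.077 m and y of fuel_relay_mid in the frame of tray between -0.052 and 0.052 m and z of fuel_relay_mid in the frame of tray below 0.038 m and linear speed of fuel_relay below 0.03 m/s and distance of each of start_relay, heat_relay from where it was at the start of the episode below 0.004 m); the arm keeps its last pose, push and grip.
It fails at once if the start switch is turned from OFF while the fuel relay is still plugged in (value of joint dial above 0.3 rad and distance of fuel_relay from where it was at the start of the episode below 0.015 m).
It fails at once if the fuel relay is dropped (falls free at over 0.9 m/s) (linear speed of fuel_relay above 0.9 m/s and contact force between the fingers and fuel_relay below 0.1 N).
It fails at once if the black or the grey relay is pulled from its seat (distance of any of start_relay, heat_relay from where it was at the start of the episode above 0.006 m).
It fails at once if the emergency stop is pressed (value of joint estop above 0.003 m).
It fails at once if the oil filter or a carton is knocked more than 30 mm (distance of any of oil_filter, yellow_carton, red_carton from where it was at the start of the episode above 0.03 m).
It also fails if it takes over 61 s, if anything falls off the work surface, if the arm or the gripper's body presses on something with over 40 N, if the wrist force passes 120 N, or if a joint passes its speed limit or range.

## Working session

There is one attempt and no reset: what is moved stays moved. The work goes in short steps, Python scripts to look and compute and a tool call to move; the robot and the scene stay as the last step left them, time stands still between calls to the robot, and variables do not carry over. Pictures are saved under pics/ and viewed, at most 10 in all, crops included, and the job is handed in when it is done.

Besides the shell and the picture viewer there is one more tool, called in YAML: its name, and indented under it one key for each argument. move_arm: Moves the arm, as the interface text tells. Its arguments: {"type":"object","properties":{"series":{"type":"array","items":{"type":"object","properties":{"gripper":{"type":"number"},"slide":{"type":"array","items":{"type":"number","minimum":-1,"maximum":1}},"rotation":{"type":"array","items":{"type":"number","minimum":-1,"maximum":1}}}}},"squeeze":{"type":"number"}},"required":["series"]}

```bash
mkdir -p pics
python3 - <<'E'
from station import get_obs, optics, job
import cv2,numpy as np
print(get_obs())
for n in ("scene","side"):
    im=optics.grab_frame(n); cv2.imwrite(f"pics/{n}0.png",im[:,:,::-1]); print(n,optics.calibration(n))
print(optics.calibration("wrist"))
E
```

```text
{'time_s': 0.0, 'joint_positions': array([ 5.88251736e+01,  1.66887471e+01, -8.83108795e+00,  6.45531702e+01,
       -7.37610444e-04,  8.20195333e+01]), 'joint_velocities': array([-0.00688612, -0.03690269, -0.05498234,  0.03171341, -0.0423068 ,
        0.00031678]), 'joint_torque': array([ 9.33620468e-04, -5.37148082e+01,  3.31366074e+01,  1.62884162e-02,
       -2.78681364e-04,  4.20276217e-05]), 'ee_pos': array([0.20655841, 0.48222791, 0.25573379]), 'tcp_rot': array([-1.79927599e+02, -9.40524888e-03,  1.56805635e+02]), 'ft_force': array([-1.34486128,  0.1936798 ,  0.2147356 ]), 'ft_torque': array([ 0.02870509, -0.04506974, -0.01961948]), 'grasp_force': 0.0, 'opening': 0.08558475050580817}
scene {'fx': 487.26340017590564, 'fy': 487.26340017590564, 'cx': 324.155729343799, 'cy': 203.31355264399045, 'rvec': array([ 1.96370858,  1.15973215, -0.60585684]), 'tvec': array([-0.15915354, -0.17893709,  2.06075586])}
side {'fx': 433.121611273829, 'fy': 433.121611273829, 'cx': 317.0487848562956, 'cy': 198.97080676151876, 'rvec': array([ 2.12507609, -0.52906924,  0.2746821 ]), 'tvec': array([-0.48179946,  0.18000362,  1.14295489])}
{'fx': 309.70691628693146, 'fy': 309.70691628693146, 'cx': 317.9004237909736, 'cy': 196.58566025568155, 'rvec': array([-2.40564907, -1.58563795, -0.23815751]), 'tvec': array([-0.5237708 , -0.03746221,  0.38011351])}
```

View pics/scene0.png

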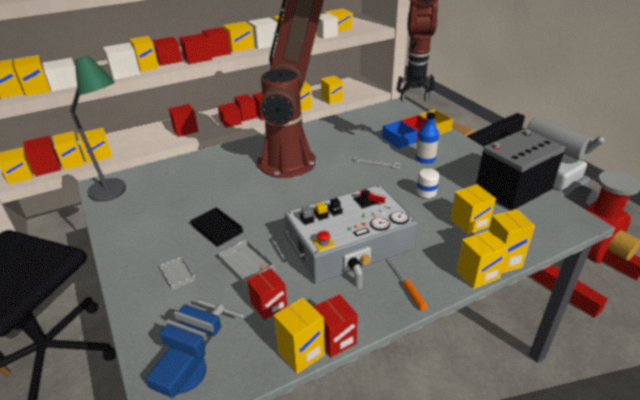

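View pics/side0.png

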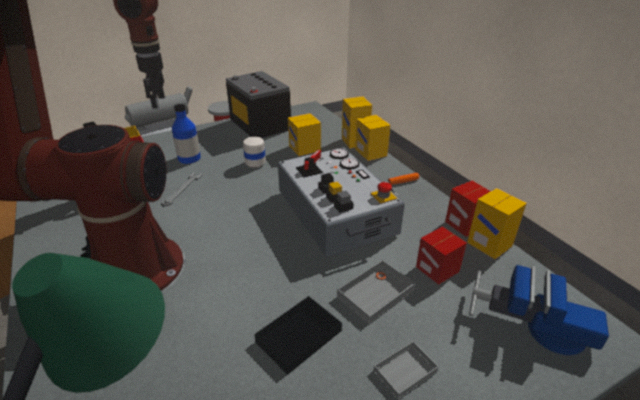

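The scene view shows the console at about (350,230). The yellow relay is in the middle socket at (321,208), the red lever at (372,197) and the e-stop at (323,238). The larger steel tray is at (243,260) on the robot's right, and the filter is at (428,183). The side view shows the relay at (335,188), the lever at (312,160) and the tray at (375,290). I'll enlarge both.

Run:
```python
import cv2,numpy as np
a=cv2.imread("pics/scene0.png")[175:295,210:420]; b=cv2.imread("pics/side0.png")[140:330,265:425]
cv2.imwrite("pics/c1.png",cv2.resize(a,None,fx=3.8,fy=3.8,interpolation=cv2.INTER_CUBIC))
cv2.imwrite("pics/c2.png",cv2.resize(b,None,fx=3.1,fy=3.1,interpolation=cv2.INTER_CUBIC))
```

```text
(no output)
```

View pics/c1.png

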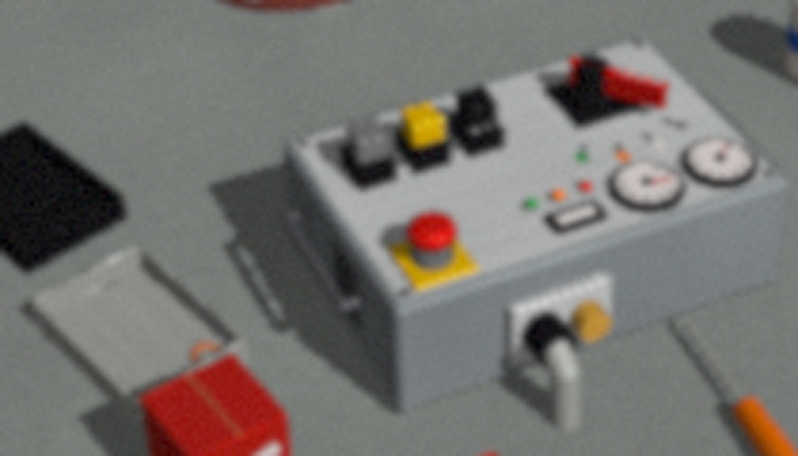

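View pics/c2.png

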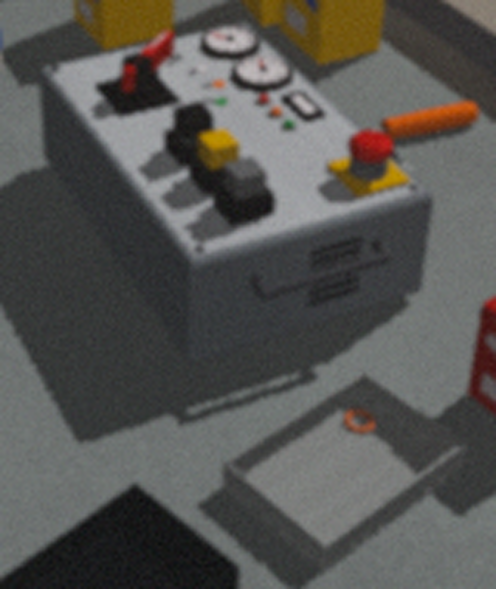

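```bash
cat > h.py <<'E'
import numpy as np, cv2
from scipy.optimize import least_squares
from scipy.spatial.transform import Rotation as R
from station import get_obs, optics, job
def proj(c,P,fish=False):
    P=np.atleast_2d(P).astype(float)
    K=np.array([[c['fx'],0,c['cx']],[0,c['fy'],c['cy']],[0,0,1]])
    if fish: return cv2.fisheye.projectPoints(P[:,None],c['rvec'],c['tvec'],K,np.zeros(4))[0][:,0]
    return cv2.projectPoints(P,c['rvec'],c['tvec'],K,None)[0][:,0]
def w(p,L):   # pose x,y,yaw,z ; local points -> world
    L=np.atleast_2d(L); c,s=np.cos(p[2]),np.sin(p[2])
    return np.c_[p[0]+c*L[:,0]-s*L[:,1],p[1]+s*L[:,0]+c*L[:,1],p[3]+L[:,2]]
def fit(obs,p0): # obs: list of (calib,fish,local pts,pixels)
    f=lambda p: np.concatenate([(proj(c,w(p,L),fi)-px).ravel() for c,fi,L,px in obs])
    r=least_squares(f,p0,loss='soft_l1'); return r.x,r.fun.reshape(-1,2)
def tri(obs,p0=(.5,0,.1)): # obs: (calib,fish,pixel)
    r=least_squares(lambda P:np.concatenate([proj(c,P,fi)[0]-px for c,fi,px in obs]),p0); return r.x,r.fun
CON={'mm':(-.12,-.18,.12),'pm':(.12,-.18,.12),'pp':(.12,.18,.12),'mp':(-.12,.18,.12),'g1':(.078,.065,.128),'g2':(.078,.135,.128)}
CON['bpm']=(.12,-.18,0);CON['bmm']=(-.12,-.18,0)
TR={'mm':(-.08,-.055,.028),'pm':(.08,-.055,.028),'pp':(.08,.055,.028),'mp':(-.08,.055,.028)}
E
python3 - <<'E'
from h import *
S,D=optics.calibration("scene"),optics.calibration("side")
s=lambda a:np.array(a)/3.8+[210,175]
d=lambda a:np.array(a)/3.1+[265,140]
def run(M,ks,ps,kd,pd,p0):
    o=[(S,0,np.array([M[k] for k in ks]),s(ps)),(D,0,np.array([M[k] for k in kd]),d(pd))]
    p,r=fit(o,p0); print(p,'\n',r.round(1).tolist()); return p
c=run(CON,['mm','pm','pp','mp','g1','g2','bpm'],[(292,150),(398,300),(785,182),(640,42),(647,185),(720,158),(400,408)],
 ['mp','mm','pm','g2','g1','bmm'],[(47,68),(192,262),(430,197),(230,40),(262,72),(190,355)],[.5,0,0,0])
t=run(TR,['mm','mp','pp'],[(28,302),(135,252),(240,345)],['mp','mm','pm','pp'],[(230,467),(325,550),(463,450),(365,378)],[.5,-.35,0,0])
for n,a,b in [('yellow top',(424,112),(219,142)),('lever tip',(652,92),(160,42))]: print(n,tri([(S,0,s(a)),(D,0,d(b))]))
print(w(c,[(-.045,-.08,.165),(-.05,.085,.147)]))
E
```

```text
[ 0.58935347 -0.03966118 -0.05560795 -0.00333304] 
 [[-2.8, -2.3], [-0.5, 3.6], [2.3, -0.2], [1.6, -2.0], [0.1, -0.3], [0.1, 0.6], [0.2, 4.2], [-3.3, -0.4], [-0.6, 1.2], [2.0, -0.7], [0.1, -0.1], [0.1, -0.5], [-0.4, 6.3]]
[ 0.5096236  -0.37805994  0.20593707 -0.00680242] 
 [[-0.2, 0.6], [0.6, -1.1], [0.8, -0.3], [-1.9, 0.1], [0.1, 1.2], [1.7, 0.1], [0.3, -0.5]]
yellow top (array([ 0.53913062, -0.1171283 ,  0.16064217]), array([-0.44866243,  0.86409873, -0.44530478, -0.70716253]))
lever tip (array([0.5880274 , 0.08048954, 0.14691689]), array([ 0.34088414, -0.78050769,  0.4062042 ,  0.70137366]))
[[ 0.53997668 -0.11703645  0.16166696]
 [ 0.54415499  0.0479864   0.14366696]]
```

move_arm:
  series:
    - {"gripper": 1, "slide": [-0.75, -0.98, -0.5], "rotation": [0, 0, 0.61]}
    - {"gripper": 1, "slide": [-0.75, -0.98, -0.5], "rotation": [0, 0, 0.61]}
    - {"gripper": 1, "slide": [-0.75, -0.98, -0.5], "rotation": [0, 0, 0.61]}
    - {"gripper": 1, "slide": [-0.75, -0.98, -0.5], "rotation": [0, 0, 0.61]}
    - {"gripper": 1, "slide": [-0.75, -0.98, -0.5], "rotation": [0, 0, 0.61]}
    - {"gripper": 1, "slide": [-0.75, -0.98, -0.5], "rotation": [0, 0, 0.61]}
    - {"gripper": 1, "slide": [-0.75, -0.98, -0.5], "rotation": [0, 0, 0.61]}
    - {"gripper": 1, "slide": [-0.75, -0.98, -0.5], "rotation": [0, 0, 0.61]}

```text
time_s: 1.1
ee_pos: [0.237, 0.3628, 0.3061]
tcp_rot: [-180.0, 0.0, 86.9]
ft_force: [-0.1, 0.3, 0.4]
opening: 0.0856
grasp_force: 0.0
```

move_arm:
  series:
    - {"gripper": 1, "slide": [-0.95, 0.85, 0], "rotation": [0, 0, 0]}
    - {"gripper": 1, "slide": [-0.95, 0.85, 0], "rotation": [0, 0, 0]}
    - {"gripper": 1, "slide": [-0.95, 0.85, 0], "rotation": [0, 0, 0]}

```text
time_s: 1.48
ee_pos: [0.3189, 0.2608, 0.3062]
tcp_rot: [180.0, 0.0, 86.7]
ft_force: [-0.7, -0.5, 0.9]
opening: 0.0854
grasp_force: 0.0
```

move_arm:
  series:
    - {"gripper": 1, "slide": [-0.95, 0.85, 0], "rotation": [0, 0, 0]}
    - {"gripper": 1, "slide": [-0.95, 0.85, 0], "rotation": [0, 0, 0]}
    - {"gripper": 1, "slide": [-0.95, 0.85, 0], "rotation": [0, 0, 0]}

```text
time_s: 1.85
ee_pos: [0.3984, 0.1618, 0.3061]
tcp_rot: [180.0, 0.0, 86.8]
ft_force: [-0.6, 0.3, -0.3]
opening: 0.0856
grasp_force: 0.0
```

move_arm:
  series:
    - {"gripper": 1, "slide": [-0.95, 0.5, 0], "rotation": [0, 0, 0]}
    - {"gripper": 1, "slide": [-0.95, 0.5, 0], "rotation": [0, 0, 0]}
    - {"gripper": 1, "slide": [-0.95, 0.5, 0], "rotation": [0, 0, 0]}
    - {"gripper": 1, "slide": [-0.95, 0.5, 0], "rotation": [0, 0, 0]}

```text
time_s: 2.35
ee_pos: [0.4408, 0.0676, 0.3062]
tcp_rot: [-180.0, -0.0, 87.0]
ft_force: [-0.7, 0.4, 0.2]
opening: 0.0852
grasp_force: 0.0
```

Run:
```python
from h import *
o=get_obs(); c=optics.calibration("wrist"); im=optics.grab_frame("wrist")
cv2.imwrite("pics/w1.png",cv2.resize(im[:,:,::-1],None,fx=1.25,fy=1.25,interpolation=cv2.INTER_CUBIC)); np.save("w1.npy",c)
Rm=R.from_rotvec(c['rvec']).as_matrix(); print(o['time_s'],o['ee_pos'],o['tcp_rot'],o['joint_positions'].round(1),'cam',-Rm.T@c['tvec'],Rm[2])
print(proj(c,[(.54,-.117,.165),(.588,.080,.147),(.51,-.378,0)],True)*1.25)
```

```text
2.35 [0.44079994 0.06762194 0.3061605 ] [-1.79952061e+02 -3.25123322e-02  8.69931504e+01] [ -0.7   6.6 -14.   69.4   0.   92.3] cam [0.44378108 0.14244282 0.42407952] [-0.01556117 -0.29382371 -0.95573295]
[[515.50255085 424.79639743]
 [583.80911216 208.71655002]
 [454.51304272 470.43335182]]
```

View pics/w1.png

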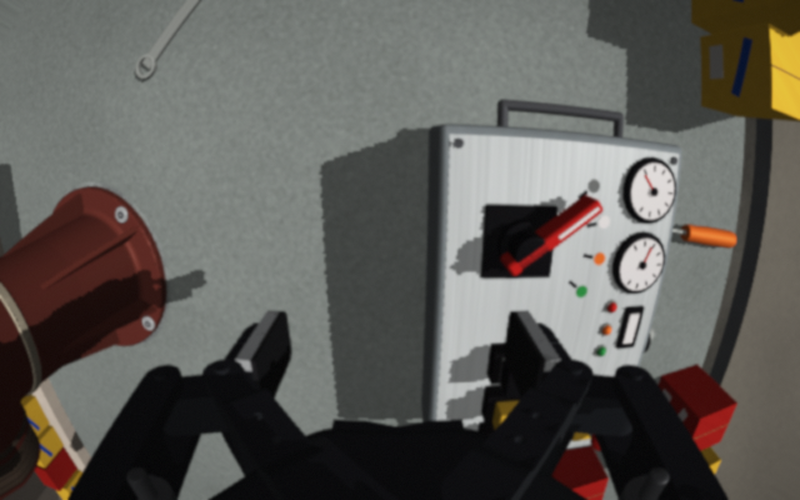

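The wrist view shows the switch plate with corners at (485,205), (558,207), (552,277) and (481,278). The lever runs from (513,268) to its tip at (597,205), pointing at the grey OFF mark, and the gauges are at (654,192) and (642,265). Next I'll look over the relays.

move_arm:
  series:
    - {"gripper": 1, "slide": [-0.95, 0.38, 0], "rotation": [0, 0, 0]}
    - {"gripper": 1, "slide": [-0.95, 0.38, 0], "rotation": [0, 0, 0]}
    - {"gripper": 1, "slide": [-0.95, 0.38, 0], "rotation": [0, 0, 0]}

```text
time_s: 2.78
ee_pos: [0.4746, -0.0309, 0.3061]
tcp_rot: [-180.0, 0.0, 86.9]
ft_force: [-0.1, 1.6, 0.2]
opening: 0.0851
grasp_force: 0.0
```

move_arm:
  series:
    - {"gripper": 1, "slide": [-0.95, 0.38, 0], "rotation": [0, 0, 0]}
    - {"gripper": 1, "slide": [-0.95, 0.38, 0], "rotation": [0, 0, 0]}
    - {"gripper": 1, "slide": [-0.95, 0.38, 0], "rotation": [0, 0, 0]}

```text
time_s: 3.15
ee_pos: [0.5075, -0.1274, 0.3059]
tcp_rot: [-180.0, -0.0, 86.9]
ft_force: [0.3, 0.7, -0.6]
opening: 0.0858
grasp_force: 0.0
```

move_arm:
  series:
    - {"gripper": 1, "slide": [-0.95, 0.38, 0], "rotation": [0, 0, 0]}
    - {"gripper": 1, "slide": [-0.95, 0.38, 0], "rotation": [0, 0, 0]}
    - {"gripper": 1, "slide": [-0.95, 0.38, 0], "rotation": [0, 0, 0]}
    - {"gripper": 1, "slide": [-0.95, 0.38, 0], "rotation": [0, 0, 0]}

```text
time_s: 3.65
ee_pos: [0.5397, -0.222, 0.3063]
tcp_rot: [-180.0, -0.1, 87.0]
ft_force: [-0.2, -0.8, -0.2]
opening: 0.0855
grasp_force: 0.0
```

Run:
```python
from h import *
o=get_obs(); c=optics.calibration("wrist"); im=optics.grab_frame("wrist")
cv2.imwrite("pics/w2.png",cv2.resize(im[:,:,::-1],None,fx=1.25,fy=1.25,interpolation=cv2.INTER_CUBIC)); np.save("w2.npy",c)
print(o['time_s'],o['ee_pos'],o['tcp_rot'])
```

```text
3.65 [ 0.53967679 -0.22195377  0.3063318 ] [-1.79963733e+02 -5.48691674e-02  8.70054385e+01]
```

View pics/w2.png

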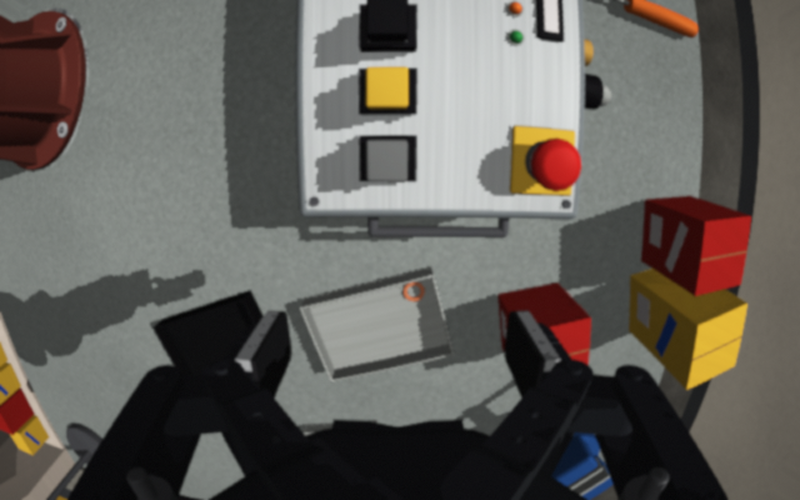

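The second wrist view shows the yellow relay's top face at (366..410, 67..109), centre (388,88), in the middle socket. The grey relay is at (388,160) and the black one at (388,20). The tray rim corners are at (300,305), (431,268), (449,352) and (333,378), with the washer at (413,291).

Run:
```python
from h import *
S,D=optics.calibration("scene"),optics.calibration("side"); W1=np.load("w1.npy",allow_pickle=True).item();W2=np.load("w2.npy",allow_pickle=True).item()
s=lambda a:np.array(a)/3.8+[210,175]
d=lambda a:np.array(a)/3.1+[265,140]
q=lambda a:np.array(a)/1.25
print('yellow',tri([(S,0,s((424,112))),(D,0,d((219,142))),(W2,1,q((388,88)))]))
L1=[(.078,.135,.128),(.078,.065,.128),(-.082,.117,.125),(-.018,.117,.125),(-.018,.053,.125),(-.082,.053,.125)]
P1=[(654,192),(642,265),(485,205),(558,207),(552,277),(481,278)]
L2=[(-.045,-.08,.165),(-.045,-.13,.165)];P2=[(388,88),(388,160)]
o=[(W1,1,np.array(L1),q(P1)),(W2,1,np.array(L2),q(P2))]
c,r=fit(o,[.589,-.04,-.055,0]); print('console wrist',c,r.round(1).tolist())
o+=[(S,0,np.array([CON['g1'],CON['g2']]),s([(647,185),(720,158)])),(D,0,np.array([CON['g2'],CON['g1']]),d([(230,40),(262,72)]))]
c,r=fit(o,c); print('console all',c,r.round(1).tolist())
t2=(W2,1,np.array([TR[k] for k in('mp','pp','pm','mm')]),q([(300,305),(431,268),(449,352),(333,378)]))
f=lambda p:(proj(W2,w([p[0],p[1],p[2],0],t2[2]),True)-t2[3]).ravel()
r=least_squares(f,[.51,-.378,.2]);print('tray z=0',r.x,r.fun.round(1))
t,r=fit([t2,(S,0,np.array([TR[k] for k in('mm','mp','pp')]),s([(28,302),(135,252),(240,345)])),(D,0,np.array([TR[k] for k in('mp','mm','pm','pp')]),d([(230,467),(325,550),(463,450),(365,378)]))],[.51,-.378,.2,0]);print('tray all',t,r.round(1).tolist())
print('relay,axis',w(c,[(-.045,-.08,.165),(-.05,.085,.147)]))
tip=tri([(W1,1,q((597,205))),(S,0,s((652,92))),(D,0,d((160,42)))]);print('tip',tip)
ax=w(c,[(-.05,.085,.147)])[0]; print('lever angle rel console',np.arctan2(*(tip[0]-ax)[[1,0]])-c[2])
```

```text
yellow (array([ 0.53808435, -0.11792344,  0.16090046]), array([-0.8285608 ,  0.70100908, -0.63215649, -0.54770758,  0.12750977,
       -0.07988469]))
console wrist [ 0.58731654 -0.04035038 -0.05468379 -0.00071426] [[-0.9, -0.4], [-0.3, -0.3], [1.0, -0.3], [0.8, -0.5], [-1.1, 0.7], [0.2, 0.8], [-0.1, -0.7], [-0.0, 1.1]]
console all [ 0.58762331 -0.0406366  -0.05725852 -0.00202583] [[-1.1, -0.2], [-0.6, -0.3], [1.3, -0.5], [0.9, -0.5], [-1.1, 0.4], [0.3, 0.4], [0.1, -0.3], [-0.0, 1.1], [-0.4, -0.8], [-0.4, 0.1], [-0.1, -0.2], [-0.2, -0.6]]
tray z=0 [ 0.50695484 -0.36956465  0.22870076] [-2.1 -0.2  0.6  1.1  3.8 -1.1 -2.4  1. ]
tray all [ 0.50761484 -0.37561714  0.22101392 -0.00932678] [[0.4, 0.3], [1.0, 3.1], [3.2, -0.7], [-1.0, 0.3], [0.2, 0.8], [0.7, -1.1], [1.5, -0.7], [-3.1, 0.9], [-0.7, 1.7], [0.2, 0.0], [-1.5, -0.2]]
relay,axis [[ 0.53811888 -0.11793027  0.16297417]
 [ 0.54256957  0.04708546  0.14497417]]
tip (array([0.5966966 , 0.08310015, 0.15040417]), array([-1.34977879,  0.42793911,  2.56749977, -0.5183029 ,  2.47517191,
       -1.28175371]))
lever angle rel console 0.6443653280557757
```

move_arm:
  series:
    - {"gripper": 0, "slide": [0.98, -0.07, 0.6], "rotation": [0, 0, 0]}
    - {"gripper": 0, "slide": [0.98, -0.07, 0.6], "rotation": [0, 0, 0]}
    - {"gripper": 0, "slide": [0.98, -0.07, 0.6], "rotation": [0, 0, 0]}
    - {"gripper": 0, "slide": [0.98, -0.07, 0.6], "rotation": [0, 0, 0]}

```text
time_s: 4.2
ee_pos: [0.5383, -0.1252, 0.2472]
tcp_rot: [179.9, 0.0, 87.0]
ft_force: [0.6, -0.1, 0.8]
opening: 0.0428
grasp_force: 0.0
```

Run:
```python
from h import *
o=get_obs(); print(o['ee_pos'],o['tcp_rot'],o['opening'])
y=np.radians(o['tcp_rot'][2]); d=np.array([.538,-.118])-o['ee_pos'][:2]
print(d@[np.cos(y),np.sin(y)],d@[np.sin(y),-np.cos(y)])
c=optics.calibration("wrist"); im=optics.grab_frame("wrist")
cv2.imwrite("pics/w3.png",cv2.resize(im[:,:,::-1],None,fx=1.25,fy=1.25,interpolation=cv2.INTER_CUBIC))
```

```text
[ 0.53830794 -0.12521004  0.24719028] [1.79937962e+02 3.06307417e-02 8.70085886e+01] 0.04276383524164085
0.0071841417597235295 -0.0006837866916682869
```

View pics/w3.png

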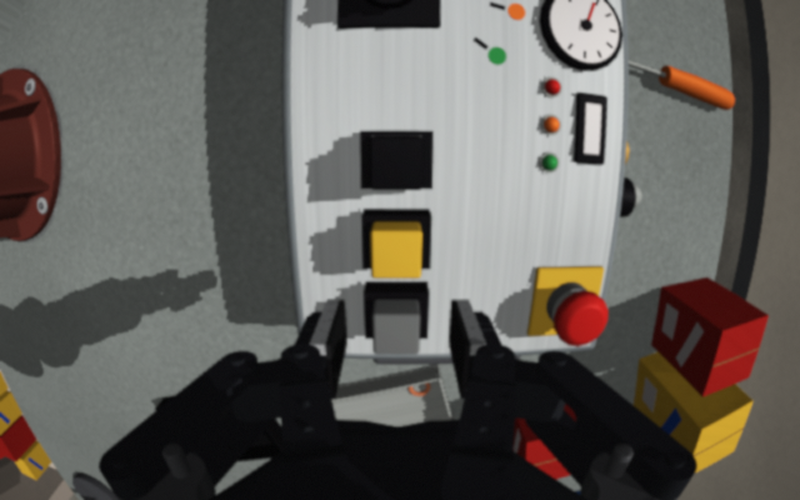

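The fingers at (340) and (455) straddle the yellow cube's centre column (397), so they are well aligned. I'll descend and grip.

move_arm:
  series:
    - {"gripper": 0.1, "slide": [0.07, -0.01, 0.3], "rotation": [0, 0, 0]}
    - {"gripper": 0.1, "slide": [0.07, -0.01, 0.6], "rotation": [0, 0, 0]}
    - {"gripper": 0.1, "slide": [0.07, -0.01, 0.79], "rotation": [0, 0, 0]}
    - {"gripper": 0.1, "slide": [0.07, -0.01, 0.79], "rotation": [0, 0, 0]}
    - {"gripper": 0.1, "slide": [0.07, -0.01, 0.79], "rotation": [0, 0, 0]}

```text
time_s: 4.88
ee_pos: [0.5382, -0.1197, 0.1685]
tcp_rot: [179.9, 0.0, 86.9]
ft_force: [0.1, 0.6, 0.7]
opening: 0.0469
grasp_force: 0.0
```

move_arm:
  series:
    - {"gripper": -1, "slide": [0, 0, 0], "rotation": [0, 0, 0]}
    - {"gripper": -1, "slide": [0, 0, 0], "rotation": [0, 0, 0]}
    - {"gripper": -1, "slide": [0, 0, 0], "rotation": [0, 0, 0]}
    - {"gripper": -1, "slide": [0, 0, 0], "rotation": [0, 0, 0]}
    - {"gripper": -1, "slide": [0, 0, 0], "rotation": [0, 0, 0]}
  squeeze: 50

```text
time_s: 5.5
ee_pos: [0.5383, -0.1194, 0.1686]
tcp_rot: [179.9, 0.1, 86.9]
ft_force: [-1.0, -1.6, 5.5]
opening: 0.0269
grasp_force: 49.4
```

move_arm:
  series:
    - {"gripper": -1, "slide": [0, 0, -0.06], "rotation": [0, 0, 0]}
    - {"gripper": -1, "slide": [0, 0, -0.12], "rotation": [0, 0, 0]}
    - {"gripper": -1, "slide": [0, 0, -0.18], "rotation": [0, 0, 0]}
    - {"gripper": -1, "slide": [0, 0, -0.3], "rotation": [0, 0, 0]}
    - {"gripper": -1, "slide": [0, 0, -0.5], "rotation": [0, 0, 0]}
    - {"gripper": -1, "slide": [0, 0, -0.75], "rotation": [0, 0, 0]}
    - {"gripper": -1, "slide": [0, 0, -0.85], "rotation": [0, 0, 0]}
    - {"gripper": -1, "slide": [0, 0, -0.85], "rotation": [0, 0, 0]}

```text
time_s: 6.5
ee_pos: [0.5378, -0.1191, 0.2529]
tcp_rot: [179.9, 0.0, 86.9]
ft_force: [1.2, -0.1, -0.6]
opening: 0.0269
grasp_force: 51.0
```

Run:
```python
from h import *
o=get_obs(); print(o['ee_pos'],o['tcp_rot'],o['opening'],o['grasp_force'],o['joint_positions'].round(1))
c=optics.calibration("wrist"); im=optics.grab_frame("wrist")
cv2.imwrite("pics/w4.png",cv2.resize(im[:,:,::-1],None,fx=1.25,fy=1.25,interpolation=cv2.INTER_CUBIC))
```

```text
[ 0.53784068 -0.11907046  0.25287143] [1.79932422e+02 2.19405727e-02 8.69099892e+01] 0.026905172415995382 51.04191541671753 [-20.1  19.5  -5.2  65.2  -0.   73. ]
```

View pics/w4.png

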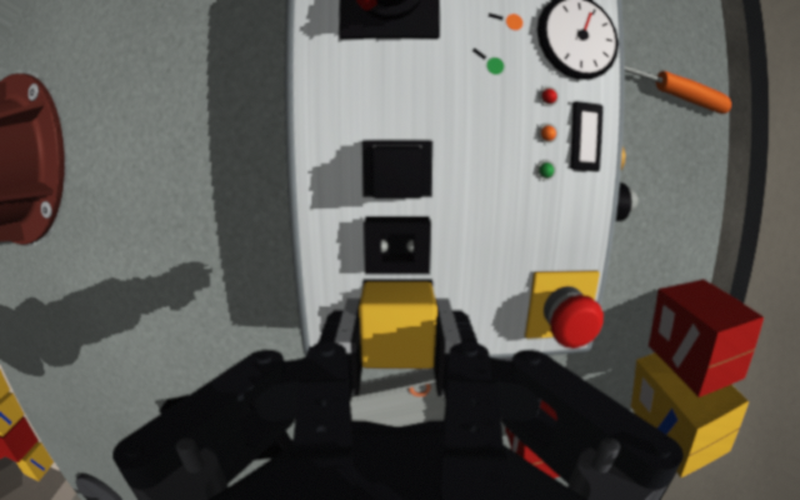

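The relay is out and held upright at (397,325), and the socket at (397,245) is empty. Next, carry it to the tray.

move_arm:
  series:
    - {"gripper": -1, "slide": [-0.43, -0.06, 0], "rotation": [0, 0, 0]}
    - {"gripper": -1, "slide": [-0.86, -0.11, 0], "rotation": [0, 0, 0]}
    - {"gripper": -1, "slide": [-0.86, -0.11, 0], "rotation": [0, 0, 0]}

```text
time_s: 6.92
ee_pos: [0.521, -0.2064, 0.2511]
tcp_rot: [-179.9, -0.0, 86.7]
ft_force: [0.9, 1.0, -0.3]
opening: 0.0267
grasp_force: 51.0
```

move_arm:
  series:
    - {"gripper": -1, "slide": [-0.43, -0.06, 0], "rotation": [0, 0, 0]}
    - {"gripper": -1, "slide": [-0.86, -0.11, 0], "rotation": [0, 0, 0]}
    - {"gripper": -1, "slide": [-0.86, -0.11, 0], "rotation": [0, 0, 0]}

```text
time_s: 7.3
ee_pos: [0.5056, -0.2911, 0.2512]
tcp_rot: [-179.9, -0.0, 86.7]
ft_force: [0.6, 0.9, -0.2]
opening: 0.0274
grasp_force: 51.0
```

move_arm:
  series:
    - {"gripper": -1, "slide": [-0.43, -0.06, 0.2], "rotation": [0, 0, 0]}
    - {"gripper": -1, "slide": [-0.86, -0.11, 0.5], "rotation": [0, 0, 0]}
    - {"gripper": -1, "slide": [-0.86, -0.11, 1.0], "rotation": [0, 0, 0]}
    - {"gripper": -1, "slide": [-0.86, -0.11, 1.0], "rotation": [0, 0, 0]}
    - {"gripper": -1, "slide": [-0.86, -0.11, 1.0], "rotation": [0, 0, 0]}

```text
time_s: 7.92
ee_pos: [0.4915, -0.374, 0.1537]
tcp_rot: [180.0, 0.0, 87.0]
ft_force: [-0.7, 0.2, 0.5]
opening: 0.027
grasp_force: 51.0
```

Run:
```python
from h import *
o=get_obs(); print(o['time_s'],o['ee_pos'],o['tcp_rot'],o['opening'],o['grasp_force'])
ims=[optics.grab_frame(n) for n in("wrist","side")]
a=cv2.resize(ims[0],(560,350)); b=cv2.resize(ims[1][230:340,280:456],(320,200)) 
cv=np.zeros((560,560,3),np.uint8); cv[:350]=a; cv[350:550,:320]=b
cv2.imwrite("pics/p5.png",cv[:,:,::-1])
```

```text
7.925 [ 0.4914715  -0.37402969  0.1536763 ] [1.79962078e+02 1.40425666e-02 8.69745956e+01] 0.026962442814800952 50.99141836166382
```

View pics/p5.png

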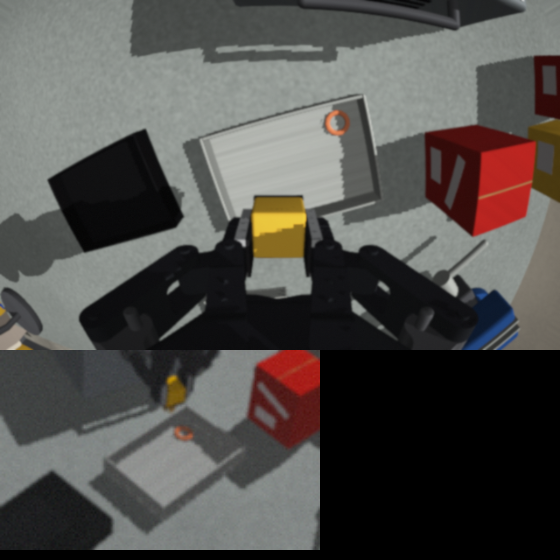

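The relay is held over the tray, with visible rim corners at (202,140), (365,95) and (382,200). I'll check the tray pose from this third view.

Run:
```python
from h import *
W=optics.calibration("wrist");W2=np.load("w2.npy",allow_pickle=True).item()
A=np.array([TR[k] for k in('mp','pp','pm')]);pa=np.array([(202,140),(365,95),(382,200)])/.875
B=np.array([TR[k] for k in('mp','pp','pm','mm')]);pb=np.array([(300,305),(431,268),(449,352),(333,378)])/1.25
f=lambda p:np.concatenate([(proj(W,w([*p,0],A),True)-pa).ravel(),(proj(W2,w([*p,0],B),True)-pb).ravel()])
r=least_squares(f,[.507,-.373,.22]);print(r.x,r.fun.round(1))
p=get_obs()['ee_pos'];d=p[:2]-r.x[:2];c,s=np.cos(r.x[2]),np.sin(r.x[2]);print(d@[c,s],d@[-s,c])
```

```text
[ 0.50851014 -0.37454522  0.21556732] [-3.9 -2.4 -0.4 -2.4  1.6 -0.5 -0.4  2.1  2.5  5.   4.4  2.2 -1.7  3. ]
-0.016206618193040177 0.0032738733345340377
```

move_arm:
  series:
    - {"gripper": -1, "slide": [0, 0, 0.4], "rotation": [0, 0, 0]}
    - {"gripper": -1, "slide": [0, 0, 0.75], "rotation": [0, 0, 0]}
    - {"gripper": -1, "slide": [0, 0, 0.95], "rotation": [0, 0, 0]}
    - {"gripper": -1, "slide": [0, 0, 0.98], "rotation": [0, 0, 0]}
    - {"gripper": -1, "slide": [0, 0, 0.98], "rotation": [0, 0, 0]}

```text
time_s: 8.65
ee_pos: [0.4915, -0.3753, 0.0559]
tcp_rot: [179.9, 0.1, 86.9]
ft_force: [-0.2, -0.6, -0.4]
opening: 0.0268
grasp_force: 51.0
```

move_arm:
  series:
    - {"gripper": -1, "slide": [0, 0, 0.04], "rotation": [0, 0, 0]}
    - {"gripper": -1, "slide": [0, 0, 0.07], "rotation": [0, 0, 0]}
    - {"gripper": -1, "slide": [0, 0, 0.08], "rotation": [0, 0, 0]}
    - {"gripper": -1, "slide": [0, 0, 0.08], "rotation": [0, 0, 0]}

```text
time_s: 9.15
ee_pos: [0.4907, -0.3749, 0.0466]
tcp_rot: [180.0, 0.0, 86.9]
ft_force: [-0.4, -0.2, 3.5]
opening: 0.0272
grasp_force: 51.5
```

The relay touches the tray floor at the expected height, so I'll release it and back off.

move_arm:
  series:
    - {"gripper": -0.3, "slide": [0, 0, 0], "rotation": [0, 0, 0]}
    - {"gripper": -0.1, "slide": [0, 0, 0], "rotation": [0, 0, 0]}
    - {"gripper": 0, "slide": [0, 0, 0], "rotation": [0, 0, 0]}
    - {"gripper": 0, "slide": [0, 0, 0], "rotation": [0, 0, 0]}

```text
time_s: 9.65
ee_pos: [0.4906, -0.3748, 0.0463]
tcp_rot: [-180.0, -0.0, 86.9]
ft_force: [-0.3, 0.4, 0.3]
opening: 0.043
grasp_force: 0.0
```

move_arm:
  series:
    - {"gripper": 0, "slide": [0, 0, -0.15], "rotation": [0, 0, 0]}
    - {"gripper": 0, "slide": [0, 0, -0.4], "rotation": [0, 0, 0]}
    - {"gripper": 0, "slide": [0, 0, -0.8], "rotation": [0, 0, 0]}
    - {"gripper": 0, "slide": [0, 0, -1.0], "rotation": [0, 0, 0]}
    - {"gripper": 0, "slide": [0, 0, -1.0], "rotation": [0, 0, 0]}

```text
time_s: 10.28
ee_pos: [0.4916, -0.3757, 0.1489]
tcp_rot: [179.8, 0.2, 86.9]
ft_force: [0.7, -0.3, -0.7]
opening: 0.0426
grasp_force: 0.0
```

Run:
```python
from h import *
o=get_obs(); print(o['time_s'],o['ee_pos'],o['opening'])
for n in("wrist","side"):
    c=optics.calibration(n); im=optics.grab_frame(n); cv2.imwrite(f"pics/r_{n}.png",im[:,:,::-1])
    h=cv2.cvtColor(im,cv2.COLOR_RGB2HSV); p=proj(c,(.491,-.375,.0305),n=="wrist")[0]; print(n,'pred',p)
    m=cv2.inRange(h,(20,120,60),(35,255,255)); k,_,st,ce=cv2.connectedComponentsWithStats(m)
    for i in range(1,k):
        if np.linalg.norm(ce[i]-p)<40 and st[i][4]>8: print(st[i],ce[i])
```

```text
10.275 [ 0.4916408  -0.37572975  0.14890028] 0.042566677966848585
wrist pred [317.66062236 197.80329687]
[ 298  176   37   40 1427] [315.71338472 195.52697968]
side pred [370.09826102 287.09410478]
[363 279  15  17 181] [369.94475138 286.4198895 ]
```

The relay stands in the tray right where predicted (wrist (316,196), side (370,286)). Now go to the lever, with the yaw turned so the tool's x points inward along it.

move_arm:
  series:
    - {"gripper": 0, "slide": [0.1, 0.1, -0.6], "rotation": [0, 0, -0.08]}
    - {"gripper": 0, "slide": [0.6, 0.2, -1.0], "rotation": [0, 0, -0.17]}
    - {"gripper": 0, "slide": [1.0, 0.34, -1.0], "rotation": [0, 0, -0.55]}
    - {"gripper": 0, "slide": [1.0, 0.34, -1.0], "rotation": [0, 0, -0.55]}
    - {"gripper": 0, "slide": [1.0, 0.34, -1.0], "rotation": [0, 0, -0.55]}
    - {"gripper": 0, "slide": [1.0, 0.34, -1.0], "rotation": [0, 0, -0.55]}
    - {"gripper": 0, "slide": [1.0, 0.34, -1.0], "rotation": [0, 0, -0.55]}
    - {"gripper": 0, "slide": [1.0, 0.34, -1.0], "rotation": [0, 0, -0.55]}

```text
time_s: 11.38
ee_pos: [0.5297, -0.2767, 0.2457]
tcp_rot: [180.0, -0.1, 149.7]
ft_force: [-0.0, -0.3, -0.6]
opening: 0.043
grasp_force: 0.0
```

move_arm:
  series:
    - {"gripper": 0, "slide": [0.33, 0.97, 0], "rotation": [0, 0, -0.55]}
    - {"gripper": 0, "slide": [0.33, 0.97, 0], "rotation": [0, 0, -0.55]}
    - {"gripper": 0, "slide": [0.33, 0.97, 0], "rotation": [0, 0, -0.55]}
    - {"gripper": 0, "slide": [0.33, 0.97, 0], "rotation": [0, 0, -0.55]}
    - {"gripper": 0, "slide": [0.33, 0.97, 0], "rotation": [0, 0, -0.55]}
    - {"gripper": 0, "slide": [0.33, 0.97, 0], "rotation": [0, 0, -0.55]}
    - {"gripper": 0, "slide": [0.33, 0.97, 0], "rotation": [0, 0, -0.55]}
    - {"gripper": 0, "slide": [0.33, 0.97, 0], "rotation": [0, 0, -0.55]}

```text
time_s: 12.38
ee_pos: [0.55, -0.1763, 0.2462]
tcp_rot: [180.0, -0.0, -147.3]
ft_force: [-1.0, -0.7, -0.2]
opening: 0.043
grasp_force: 0.0
```

move_arm:
  series:
    - {"gripper": 0, "slide": [-0.54, 0.64, 0], "rotation": [0, 0, 0]}
    - {"gripper": 0, "slide": [-0.54, 0.64, 0], "rotation": [0, 0, 0]}
    - {"gripper": 0, "slide": [-0.54, 0.64, 0], "rotation": [0, 0, 0]}

```text
time_s: 12.75
ee_pos: [0.5607, -0.092, 0.2464]
tcp_rot: [-180.0, -0.0, -147.0]
ft_force: [0.5, -0.6, -0.8]
opening: 0.0427
grasp_force: 0.0
```

move_arm:
  series:
    - {"gripper": 0, "slide": [-0.54, 0.64, 0], "rotation": [0, 0, 0]}
    - {"gripper": 0, "slide": [-0.54, 0.64, 0], "rotation": [0, 0, 0]}
    - {"gripper": 0, "slide": [-0.54, 0.64, 0], "rotation": [0, 0, 0]}

```text
time_s: 13.12
ee_pos: [0.5712, -0.0099, 0.2462]
tcp_rot: [-180.0, -0.0, -147.0]
ft_force: [0.3, -0.9, 0.5]
opening: 0.0429
grasp_force: 0.0
```

move_arm:
  series:
    - {"gripper": 0, "slide": [-0.54, 0.64, 0], "rotation": [0, 0, 0]}
    - {"gripper": 0, "slide": [-0.54, 0.64, 0], "rotation": [0, 0, 0]}
    - {"gripper": 0, "slide": [-0.54, 0.64, 0], "rotation": [0, 0, 0]}
    - {"gripper": 0, "slide": [-0.54, 0.64, 0], "rotation": [0, 0, 0]}

```text
time_s: 13.62
ee_pos: [0.5816, 0.0715, 0.2462]
tcp_rot: [-180.0, -0.0, -147.1]
ft_force: [-0.5, 0.3, 0.4]
opening: 0.0428
grasp_force: 0.0
```

Run:
```python
from h import *
o=get_obs(); print(o['time_s'],o['ee_pos'],o['tcp_rot'],o['opening'],o['joint_positions'].round(1))
c=optics.calibration("wrist"); im=optics.grab_frame("wrist"); np.save("w6.npy",c)
cv2.imwrite("pics/w6.png",cv2.resize(im[:,:,::-1],None,fx=1.25,fy=1.25,interpolation=cv2.INTER_CUBIC))
a=.594; A=np.array([.5426,.0471,0]);u=np.array([np.cos(a),np.sin(a),0])
print('pred axis,tip,grip (top z .16)',(proj(c,[A+[0,0,.16],A+.068*u+[0,0,.16],A+.048*u+[0,0,.16]],True)*1.25).round())
```

```text
13.625 [0.58157945 0.0714676  0.24620328] [-1.79974450e+02 -3.03122770e-02 -1.47112726e+02] 0.04279404811899071 [ -0.1  23.7  -0.1  66.3  -0.  -33. ]
pred axis,tip,grip (top z .16) [[398. 187.]
 [401. 303.]
 [400. 271.]]
```

View pics/w6.png

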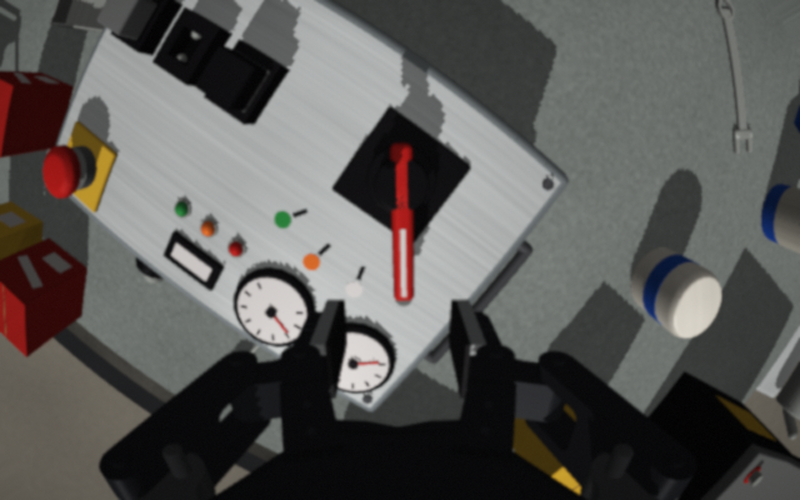

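The lever lies along column 402, from its tail (401,150) to its tip (403,300). That is centred between the fingers and within 3 px of the prediction. I'll descend and grip.

move_arm:
  series:
    - {"gripper": 0, "slide": [-0.02, 0.02, 0.4], "rotation": [0, 0, -0.01]}
    - {"gripper": 0, "slide": [-0.02, 0.02, 0.7], "rotation": [0, 0, -0.01]}
    - {"gripper": 0, "slide": [-0.02, 0.02, 0.89], "rotation": [0, 0, -0.01]}
    - {"gripper": 0, "slide": [-0.02, 0.02, 0.89], "rotation": [0, 0, -0.01]}
    - {"gripper": 0, "slide": [-0.02, 0.02, 0.89], "rotation": [0, 0, -0.01]}

```text
time_s: 14.3
ee_pos: [0.5827, 0.075, 0.1582]
tcp_rot: [-180.0, 0.0, -145.9]
ft_force: [0.0, 0.2, 0.8]
opening: 0.0429
grasp_force: 0.0
```

move_arm:
  series:
    - {"gripper": -1, "slide": [0, 0, 0], "rotation": [0, 0, 0]}
    - {"gripper": -1, "slide": [0, 0, 0], "rotation": [0, 0, 0]}
    - {"gripper": -1, "slide": [0, 0, 0], "rotation": [0, 0, 0]}
    - {"gripper": -1, "slide": [0, 0, 0], "rotation": [0, 0, 0]}
    - {"gripper": -1, "slide": [0, 0, 0], "rotation": [0, 0, 0]}
    - {"gripper": -1, "slide": [0, 0, 0], "rotation": [0, 0, 0]}
  squeeze: 40

```text
time_s: 15.05
ee_pos: [0.5826, 0.0757, 0.1582]
tcp_rot: [-180.0, 0.1, -145.9]
ft_force: [-1.7, 0.1, 6.4]
opening: 0.0113
grasp_force: 42.7
```

Run:
```python
from h import *
o=get_obs(); print(o['time_s'],o['ee_pos'],o['tcp_rot'],o['opening'],o['grasp_force'],o['ft_force'])
A=np.array([.5426,.0471]);v=o['ee_pos'][:2]-A
print('radius,angle deg',np.hypot(*v),np.degrees(np.arctan2(v[1],v[0])))
# arc rows: tool frame at start, rotate about A by -t (world) 
y=np.radians(o['tcp_rot'][2]);X=np.array([np.cos(y),np.sin(y)]);Y=np.array([np.sin(y),-np.cos(y)])
for t in np.radians([9,18,27,36]):
    c,s=np.cos(t),np.sin(t); n=A+np.array([[c,s],[-s,c]])@v; d=n-o['ee_pos'][:2]; print(np.degrees(t),d@X*10,d@Y*10,t/2)
```

```text
15.05 [0.58256617 0.07574164 0.15817716] [-1.79950555e+02  6.35993356e-02 -1.45889608e+02] 0.011332362327631207 42.746325731277466 [-1.74348394  0.10972173  6.35008223]
radius,angle deg 0.04916948804917536 35.62716143361736
9.0 0.004015474388391788 -0.07705131054125665 0.07853981633974483
18.0 0.02003499216893475 -0.15252583300260047 0.15707963267948966
27.0 0.04766409964814139 -0.2245651341554533 0.23561944901923448
36.0 0.08622247650412225 -0.2913953673206993 0.3141592653589793
```

The lever is gripped. Turn it along the arc, half the travel first.

move_arm:
  series:
    - {"gripper": -1, "slide": [0.003, -0.052, 0], "rotation": [0, 0, 0.0525]}
    - {"gripper": -1, "slide": [0.011, -0.103, 0], "rotation": [0, 0, 0.105]}
    - {"gripper": -1, "slide": [0.024, -0.152, 0], "rotation": [0, 0, 0.1575]}
    - {"gripper": -1, "slide": [0.043, -0.2, 0], "rotation": [0, 0, 0.21]}
    - {"gripper": -1, "slide": [0.066, -0.247, 0], "rotation": [0, 0, 0.2625]}
    - {"gripper": -1, "slide": [0.095, -0.29, 0], "rotation": [0, 0, 0.315]}
    - {"gripper": -1, "slide": [0.095, -0.29, 0], "rotation": [0, 0, 0.315]}

```text
time_s: 15.92
ee_pos: [0.591, 0.0464, 0.1582]
tcp_rot: [180.0, 0.1, 177.9]
ft_force: [-1.2, 1.3, 5.6]
opening: 0.0112
grasp_force: 42.8
```

move_arm:
  series:
    - {"gripper": -1, "slide": [0.003, -0.052, 0], "rotation": [0, 0, 0.0525]}
    - {"gripper": -1, "slide": [0.011, -0.103, 0], "rotation": [0, 0, 0.105]}
    - {"gripper": -1, "slide": [0.024, -0.152, 0], "rotation": [0, 0, 0.1575]}
    - {"gripper": -1, "slide": [0.043, -0.2, 0], "rotation": [0, 0, 0.21]}
    - {"gripper": -1, "slide": [0.066, -0.247, 0], "rotation": [0, 0, 0.2625]}
    - {"gripper": -1, "slide": [0.1, -0.298, 0], "rotation": [0, 0, 0.325]}
    - {"gripper": -1, "slide": [0.1, -0.298, 0], "rotation": [0, 0, 0.325]}
    - {"gripper": -1, "slide": [0.1, -0.298, 0], "rotation": [0, 0, 0.325]}

```text
time_s: 16.92
ee_pos: [0.58, 0.0172, 0.1582]
tcp_rot: [179.9, 0.1, 140.8]
ft_force: [0.2, 1.4, 5.9]
opening: 0.0113
grasp_force: 42.8
```

Run:
```python
from h import *
o=get_obs(); v=o['ee_pos'][:2]-[.5426,.0471]
print(o['time_s'],o['ee_pos'],o['tcp_rot'],o['opening'],o['grasp_force'],o['ft_force'],o['ft_torque'])
print('r,dial by pos,by yaw',np.hypot(*v),.594-np.arctan2(v[1],v[0]),.594-np.radians(o['tcp_rot'][2]-180))
c=optics.calibration("wrist"); im=optics.grab_frame("wrist")
h=cv2.cvtColor(im,cv2.COLOR_RGB2HSV); m=cv2.inRange(h,(0,130,50),(8,255,255))|cv2.inRange(h,(172,130,50),(180,255,255))
cv2.imwrite("pics/w7.png",im[:,:,::-1])
k,_,st,ce=cv2.connectedComponentsWithStats(m)
print([(st[i].tolist(),ce[i].round()) for i in range(1,k) if st[i][4]>60])
for dl in(0,.37,.84,1.15,1.26):
    a=.594-dl; u=np.array([np.cos(a),np.sin(a),0]); A=np.array([.5426,.0471,.16]); print(dl,proj(c,[A-.02*u,A,A+.068*u],True).round().tolist())
```

```text
16.925 [0.58004875 0.01719334 0.15819216] [1.79922338e+02 6.26046735e-02 1.40797496e+02] 0.011289269109277106 42.76682496070862 [0.23077873 1.42043281 5.9414518 ] [0.28970123 0.16120978 0.24111721]
r,dial by pos,by yaw 0.047925118572643276 1.2678881297776032 1.2782127743014473
[([302, 113, 33, 199, 4042], array([318., 205.]))]
0 [[269.0, 163.0], [319.0, 177.0], [467.0, 222.0]]
0.37 [[277.0, 146.0], [319.0, 177.0], [436.0, 268.0]]
0.84 [[296.0, 130.0], [319.0, 177.0], [380.0, 306.0]]
1.15 [[312.0, 125.0], [319.0, 177.0], [337.0, 317.0]]
1.26 [[318.0, 125.0], [319.0, 177.0], [321.0, 318.0]]
```

The lever's red blob runs straight along column 318 in the wrist image, which matches a dial angle of about 1.27. Hold it there for 2.75 s.

move_arm:
  series:
    - {"gripper": -1, "slide": [0, 0, 0], "rotation": [0, 0, 0]}
    - {"gripper": -1, "slide": [0, 0, 0], "rotation": [0, 0, 0]}
    - {"gripper": -1, "slide": [0, 0, 0], "rotation": [0, 0, 0]}
    - {"gripper": -1, "slide": [0, 0, 0], "rotation": [0, 0, 0]}
    - {"gripper": -1, "slide": [0, 0, 0], "rotation": [0, 0, 0]}
    - {"gripper": -1, "slide": [0, 0, 0], "rotation": [0, 0, 0]}
    - {"gripper": -1, "slide": [0, 0, 0], "rotation": [0, 0, 0]}
    - {"gripper": -1, "slide": [0, 0, 0], "rotation": [0, 0, 0]}

```text
time_s: 17.98
ee_pos: [0.5801, 0.0172, 0.1582]
tcp_rot: [179.9, 0.1, 140.8]
ft_force: [-0.9, 2.1, 4.5]
opening: 0.0106
grasp_force: 42.8
```

move_arm:
  series:
    - {"gripper": -1, "slide": [0, 0, 0], "rotation": [0, 0, 0]}
    - {"gripper": -1, "slide": [0, 0, 0], "rotation": [0, 0, 0]}
    - {"gripper": -1, "slide": [0, 0, 0], "rotation": [0, 0, 0]}
    - {"gripper": -1, "slide": [0, 0, 0], "rotation": [0, 0, 0]}
    - {"gripper": -1, "slide": [0, 0, 0], "rotation": [0, 0, 0]}
    - {"gripper": -1, "slide": [0, 0, 0], "rotation": [0, 0, 0]}
    - {"gripper": -1, "slide": [0, 0, 0], "rotation": [0, 0, 0]}
    - {"gripper": -1, "slide": [0, 0, 0], "rotation": [0, 0, 0]}

```text
time_s: 18.98
ee_pos: [0.58, 0.0172, 0.1582]
tcp_rot: [179.9, 0.1, 140.8]
ft_force: [-0.8, 2.3, 5.7]
opening: 0.011
grasp_force: 42.8
```

move_arm:
  series:
    - {"gripper": -1, "slide": [0, 0, 0], "rotation": [0, 0, 0]}
    - {"gripper": -1, "slide": [0, 0, 0], "rotation": [0, 0, 0]}
    - {"gripper": -1, "slide": [0, 0, 0], "rotation": [0, 0, 0]}
    - {"gripper": -1, "slide": [0, 0, 0], "rotation": [0, 0, 0]}
    - {"gripper": -1, "slide": [0, 0, 0], "rotation": [0, 0, 0]}
    - {"gripper": -1, "slide": [0, 0, 0], "rotation": [0, 0, 0]}

```text
time_s: 19.73
ee_pos: [0.58, 0.0172, 0.1582]
tcp_rot: [179.9, 0.1, 140.8]
ft_force: [-0.8, 1.5, 6.3]
opening: 0.0107
grasp_force: 42.8
```

Run:
```python
from h import *
o=get_obs(); v=o['ee_pos'][:2]-[.5426,.0471]
print(o['time_s'],o['grasp_force'],'dial',.594-np.arctan2(v[1],v[0]),.594-np.radians(o['tcp_rot'][2]-180))
im=optics.grab_frame("side"); h=cv2.cvtColor(im,cv2.COLOR_RGB2HSV)
m=cv2.inRange(h,(20,120,60),(35,255,255)); k,_,st,ce=cv2.connectedComponentsWithStats(m)
print([ce[i].round(1) for i in range(1,k) if st[i][4]>8 and np.linalg.norm(ce[i]-[370,287])<30])
print(job.hand_in())
```

```text
19.725 42.77712643146515 dial 1.267717124267123 1.2780175712845536
[array([370. , 286.4])]
the job is handed in; nothing more can be done
None
```

The yellow fuel relay is standing in the steel parts tray, and the arm held the start switch at START (about 1.27 rad) for 2.75 s; I handed the job in with it still held, at about 20 s, and no verdict came back.

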